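Load the check weight under the sprung keeper of a bin scale

ROBOT

A 6-joint arm with a two-finger parallel gripper is mounted at the origin on the work surface. World frame = base frame: x ahead of the robot, y to its left, z up, the work surface at z = 0. Lengths are in m, angles in rad, forces in N, time in s.
With the tool pointing down it reaches from about 0.35 to 0.925 m from the base axis. Payload 6.4 kg.
Tool frame: the origin (TCP) lies between the finger pads; the fingertips stand 25 mm ahead of it and the grasp point (between the pads) lies 6 mm ahead of it; z points along the fingers, y is the line along which they close (so a half turn about z gives the same grasp; the last joint's range is limited). The gripper opens to 85 mm and grips with 20 to 120 N. Pads are 22 mm wide; open, the fingers measure 114 mm over their backs; the gripper's body (76 mm by 85 mm) begins 54 mm behind the grasp point. The pads swing forward as they close: fully open they stand 13 mm farther back than shut.
Start: joints at [-1.455, 0.245, 1.558, -0, 1.339, -0.174], TCP at [0.186, -0.623, 0.256] pointing down, gripper open.
Joint ranges: [-3.13, 3.13], [-1.02, 2.26], [0.13, 2.54], [-0.95, 4.09], [0.21, 2.88], [-2.74, 2.74]. Speed limits (rad/s): [2.57, 2.57, 3.14, 3.14, 3.14, 3.14].

INTERFACE

Orientations are given as [roll, pitch, yaw] about the fixed x, y, z axes, in that order (R = Rz(yaw) Ry(pitch) Rx(roll)).
In Python, from cell import arm gives the robot as it stands.
- The arm moves only by the shell command python3 -m inch 'ROWS' [OPENING]. ROWS is text: rows parted by semicolons, each of 6 numbers parted by spaces: the shift along the world's x, y, z in m, then the turn, a rotation vector about the world's x, y, z in rad. In form: dx dy dz rx ry rz; .... A call has 1 to 8 rows; each row is the pose to reach, as a shift and turn from the pose commanded when the call began; what a row does not reach only later rows make up. A row lasts 1/12 s, in which the tool goes at most 41.7 mm and 7.16 degrees, less where a joint would pass 70% of its speed; a pose out of reach is approached as far as the arm can. A call with a gripper value outside its range is refused whole. OPENING is the finger opening in m, from 0 to 0.0854, set as the call begins (- or left out, the last holds). The fingers move at their own pace and stop on an object; the grip force is fixed at half the most. Time passes only in rows, so rows that repeat a pose let the fingers close. It gives the time, the measured TCP pose, the force, the opening and the grip force at its end, in the units of the state.
- arm.sense(): the state, without advancing time (a new reading comes with each control period).
- arm.read_camera(name): name is "scene" or "top" or "wrist"; returns the picture (420x560x3 uint8, red, green, blue); there is no depth.
- arm.get_calibration(name): a dict with "camera_matrix" (3x3 intrinsics, pixels), "xyz" and "attitude" of the camera in the world. Camera axes: x right, y up, looking along -z (the intrinsics and any distortion apply to the point x, -y, -z); pixel columns grow to the right and rows downward; lengths in m; the calibration is good to about 2 mm. A picture is of the moment at which its call begins: read the wrist's pose just before it. get_calibration takes no time and is no camera call; for the wrist camera it gives the pose at the moment of the call.
- arm.finish_job(): hands the job in; it is judged then, once.
The state is a dict: "clock": time; "q": joint angles; "joint_velocities": joint speeds; "joint_torque": joint torques, N m; "eef_pos": TCP position; "tool_rot": TCP orientation; "ft_force": force on the tool from outside, world axes, zero at the start; "torque": the same for the moment, N m; "finger_gap": finger opening in m; "gripper_force": force on a finger pad.
Only numpy, scipy, OpenCV 4.12 (cv2) and the standard library are available. Lean on these libraries where they do the work, as an engineer would, in place of code of your own. Each camera call takes 0.05 s, during which the arm holds its last target. There are 200 camera calls.

TASK

The bin scale is due for its check. First take the big bolt that was left on the weighing platform and put it in the blue bin beside the platform; then slide the flat brass check weight along the platform, past the post, and push the red sprung keeper back with it until the weight drops fully home, flat in its round pocket, and let go so that it stays there with the keeper pressing on it. Do not disturb the display terminal, the spanner or the carton.

Things in the scene. Friction and masses are not known exactly. Their poses are not given: they have to be found in the camera images.
- scale: The weighing platform, fixed: a dark flat plate whose top lies 24 mm above the table. Origin on the table, own +x along the plate towards the keeper, own z up. Plate top from x = -225 to +205 mm and y = -140 to +140 mm. Blue kerbs, 8 mm thick and standing 8 mm above the plate top, run just outside the edges y = +-140 mm and x = -225 mm. The keeper's blue housing, 100 mm wide and 58 mm above the table, stands at x = 205 to 240 mm.
- pocket (a point): Centre of the round pocket in the platform, at the height of the plate's top, at x = 100 mm, y = 0 in the platform's frame; same axes as the platform. Pocket diameter 94 mm, 6 mm deep, sharp vertical edge. At rest the keeper's nose overhangs its far (+x) half.
- keeper (a joint): Travel in m of the red sprung keeper along the platform's +x: 0 at rest, up to 0.055 pressed back; about 0.033 with the weight seated (the weight then rests against the near edge of the pocket, its centre 2 mm short of the pocket centre). Its spring needs about 5 N at 0 and 11 N at 0.04, and pushes back to 0 when let go. Pushing the weight against it takes 15 to 25 N in all, so a yielding arm lags some millimetres.
- keeper_nose (a point): Middle of the keeper's front face (looks to the platform's -x), 18 mm above the plate's top; moves with the keeper, at rest at x = 105 mm in the platform's frame. The face is 70 mm wide, spans 3 to 33 mm above the plate and overhangs by 25 degrees (its upper edge is nearer -x), so it also presses the weight down. The keeper's highest edge is 44 mm above the plate.
- post: Fixed upright steel post with a yellow cap on the platform, diameter 20 mm, 42 mm high above the plate's top. Origin at its foot, on the axis. Its place across the platform varies; beside it there is always room for the weight on the wider side.
- weight_center (a point): Centre of the check weight: flat brass disc, diameter 90 mm, 16 mm thick, about 0.55 to 0.95 kg, lying flat on the platform at the end away from the keeper. Too wide to grip: it is to be pushed, for example in the fork of two half-open fingers. Its centre lies 8 mm above the plate's top while sliding and 2 mm above it when seated in the pocket. It can hang by friction between fingers and keeper; lowering the pushing fingers or a press on top drops it.
- bolt_center (a point): Centre of the big steel bolt with its nut run on, lying across the platform between post and pocket. Own x along the bolt. Length 124 mm; bare round shank of 20 mm diameter from x = -46 to +42 mm, hexagons 34 mm across flats at both ends. Its centre lies 17 mm above the plate. About 0.35 kg, balanced at its middle.
- bin_mouth (a point): Centre of the open top of the blue bin, fixed, 75 mm above the table. Outside 200 mm along its own x and 162 mm along its own y; inside 190 x 140 mm, walls 5 mm, floor 5 mm above the table with a few short bolts on it up to 21 mm high.
- terminal: Bystander: black display terminal with a sloping blue face, 90 x 100 mm and 100 mm high, standing on the table beyond the keeper's end. Origin at the centre of its underside.
- spanner: Bystander: steel spanner 180 mm long lying on the table near the display terminal. Origin at the centre of its underside.
- carton: Bystander: cardboard carton 100 x 70 x 60 mm on the table. Origin at the centre of its underside.
There are look-alikes about, which are no part of the job. Of the things shaped like the part that bears weight_center, the brass one is meant.

How it is judged:
By the outcome, as a careful person would: the job done as asked, in the order asked, and still so for the second after the job is handed in, with the robot touching nothing.
It also fails if it takes over 70 s, if anything falls off the work surface, if the arm or the gripper's body presses on something with over 40 N, if the wrist force passes 120 N, or if a joint passes its speed limit or range.

## Working session

There is one attempt and no reset: what is moved stays moved. The work goes in short steps, Python scripts to look and compute and a shell command to move; the robot and the scene stay as the last step left them, time stands still between calls to the robot, and variables do not carry over. Pictures are saved under pics/ and viewed, at most 14 in all, crops included, and the job is handed in when it is done.

```bash
ls; mkdir -p pics
python3 - <<'E'
from cell import arm
import cv2
for n in("top","scene"):
    im=arm.read_camera(n); cv2.imwrite(f"pics/{n}0.png",im[:,:,::-1]); c=arm.get_calibration(n); print(n,c)
s=arm.sense(); print(s)
E
```

```text
pics
top {'camera_matrix': array([[414.4155259 ,   0.        , 276.40861628],
       [  0.        , 414.4155259 , 206.5313305 ],
       [  0.        ,   0.        ,   1.        ]]), 'xyz': array([ 0.41271541, -0.05461483,  1.20196847]), 'attitude': array([ 0.20929115,  0.00492061, -1.62580995])}
scene {'camera_matrix': array([[390.54990475,   0.        , 277.53489413],
       [  0.        , 390.54990475, 211.3385992 ],
       [  0.        ,   0.        ,   1.        ]]), 'xyz': array([1.25971635, 0.40822374, 0.72415983]), 'attitude': array([ 0.87438654, -0.00951884,  2.1958983 ])}
{'clock': 0.1, 'q': array([-1.45512954e+00,  2.45757953e-01,  1.55889916e+00,  2.41080253e-05,
        1.33871012e+00, -1.74093705e-01]), 'joint_velocities': array([ 0.00061817, -0.00161667, -0.00243887,  0.00086742, -0.00118703,
       -0.00026908]), 'joint_torque': array([ 1.97715822e-04, -4.30671108e+01, -3.27129221e+01, -1.77100869e-04,
        2.81807486e-03, -8.07421031e-06]), 'eef_pos': array([ 0.18568045, -0.62243275,  0.25527792]), 'tool_rot': array([-3.13984896e+00, -3.30482074e-04,  2.89754634e-01]), 'ft_force': array([ 0.80122986, -0.22553115,  0.49108658]), 'torque': array([ 1.81193332e-03, -2.56290397e-02, -3.85413059e-05]), 'gripper_force': 0.0, 'finger_gap': 0.08525204586530732}
```

View pics/top0.png

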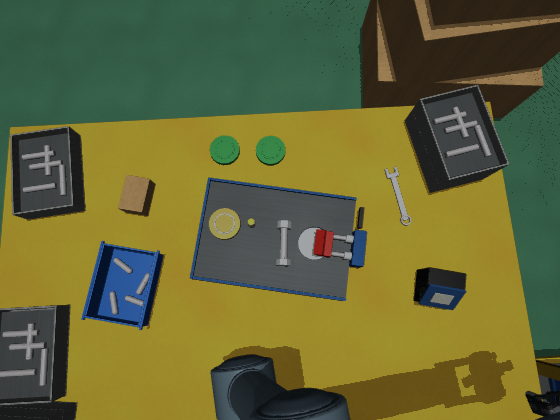

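View pics/scene0.png

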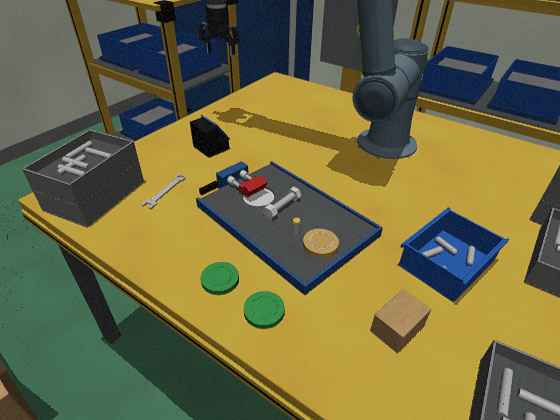

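The top view shows the brass disc on the plate at (224,223), the post cap at (251,222), the bolt at (284,243), the pocket and red keeper at (312–325,243), and the blue bin at (124,285). The disc-shaped candidates are brass (224,223) and two green discs at (225,150) and (270,150). The brass one on the platform fits the description. The scene view agrees, with brass at (321,241) and green at (220,278) and (264,309).

```bash
cat > h.py <<'E'
import numpy as np,cv2
from scipy.spatial.transform import Rotation as R
from cell import arm
def ray(c,uv):
    uv=np.atleast_2d(uv).astype(float); K=c["camera_matrix"]
    d=np.c_[(uv-[K[0,2],K[1,2]])/[K[0,0],K[1,1]],np.ones(len(uv))]*[1,-1,-1]
    return d@R.from_euler("xyz",c["attitude"]).as_matrix().T
def plane(c,uv,z):
    d=ray(c,uv); return c["xyz"]+d*((z-c["xyz"][2])/d[:,2])[:,None]
def blobs(m,amin=30):
    cs,_=cv2.findContours(m.astype(np.uint8),cv2.RETR_EXTERNAL,cv2.CHAIN_APPROX_NONE)
    return [k for k in cs if cv2.contourArea(k)>amin]
def cen(k):
    m=cv2.moments(k); return np.array([m["m10"],m["m01"]])/m["m00"]
E
python3 - <<'E'
from h import *
print({k:v for k,v in arm.get_calibration("top").items() if k not in("camera_matrix","xyz","attitude")})
im=cv2.imread("pics/top0.png"); c=arm.get_calibration("top")
hsv=cv2.cvtColor(im,cv2.COLOR_BGR2HSV); h,s,v=cv2.split(hsv)
for p in [(224,212),(251,222),(284,243),(304,243),(320,243),(124,300),(260,190),(265,260),(208,180),(359,250)]: print(p,hsv[p[1],p[0]])
def W(k,z): return plane(c,k.reshape(-1,2),z)
box=np.zeros_like(h); cv2.fillPoly(box,[np.array([[209,187],[352,203],[342,294],[196,275]])],1)
for name,m,z in [("yellow",(s>90)&(h>10)&(h<35)&(box>0),.04),("grey",(s<60)&(v>110)&(box>0),.041),("red",((h<6)|(h>174))&(s>120)&(box>0),.06)]:
    for k in blobs(m,8):
        P=W(k,z)[:,:2].astype(np.float32); r=cv2.minAreaRect(P); print(name,cen(k),"w",plane(c,cen(k),z)[0],"rect",np.round(r[0],4),np.round(r[1],4),r[2], len(k), cv2.minEnclosingCircle(P))
for k in blobs((h>100)&(h<128)&(s>120)&(v>60),100):
    for z in(.032,.075):
        r=cv2.minAreaRect(W(k,z)[:,:2].astype(np.float32)); print("blue",cen(k),z,np.round(r[0],4),np.round(r[1],4),r[2],np.round(cv2.boxPoints(r),3).tolist())
crop=cv2.resize(im[130:340,80:390],None,fx=2.5,fy=2.5,interpolation=cv2.INTER_CUBIC); cv2.imwrite("pics/c1.png",crop)
E
```

```text
{}
(224, 212) [ 27 128 159]
(251, 222) [ 31 142 163]
(284, 243) [105   6 162]
(304, 243) [102   8 165]
(320, 243) [  1 209 140]
(124, 300) [108 185 152]
(260, 190) [100  19  79]
(265, 260) [90 15 86]
(208, 180) [107 175 118]
(359, 250) [107 176 122]
yellow [250.74074074 221.30687831] w [0.62063485 0.01281854 0.04      ] rect [0.6207 0.0132] [0.0194 0.0179] 60.110206604003906 19 ((0.6203050017356873, 0.013113053515553474), 0.010462669655680656)
yellow [224.15406912 223.38149387] w [0.61887744 0.08858162 0.04      ] rect [0.6196 0.0883] [0.0884 0.088 ] 42.65107345581055 87 ((0.6192051768302917, 0.08943852037191391), 0.0461641363799572)
grey [339.96774194 254.15412186] w [ 0.51349864 -0.23227647  0.041     ] rect [ 0.5113 -0.2296] [0.0449 0.0167] 86.81965637207031 39 ((0.5154227018356323, -0.22999997437000275), 0.022715475410223007)
grey [341.65882353 237.27843137] w [ 0.56052652 -0.24114742  0.041     ] rect [ 0.5587 -0.2379] [0.0424 0.017 ] 86.80801391601562 39 ((0.559364914894104, -0.23840467631816864), 0.0222622137516737)
grey [307.34485702 243.16517286] w [ 0.54929511 -0.14348371  
[... 2140 characters left out ...]
[[0.4749999940395355, -0.28600001335144043], [0.5699999928474426, -0.3050000071525574], [0.5759999752044678, -0.27300000190734863], [0.48100000619888306, -0.2540000081062317]]
blue [256.44680851 242.24379433] 0.032 [ 0.5737 -0.0517] [0.435  0.2938] 78.75802612304688 [[0.3869999945163727, -0.23600000143051147], [0.675000011920929, -0.2939999997615814], [0.7599999904632568, 0.13300000131130219], [0.47200000286102295, 0.1899999976158142]]
blue [256.44680851 242.24379433] 0.075 [ 0.5677 -0.0518] [0.419 0.283] 78.75802612304688 [[0.3880000114440918, -0.23000000417232513], [0.6660000085830688, -0.2849999964237213], [0.746999979019165, 0.12600000202655792], [0.4699999988079071, 0.1809999942779541]]
```

View pics/c1.png

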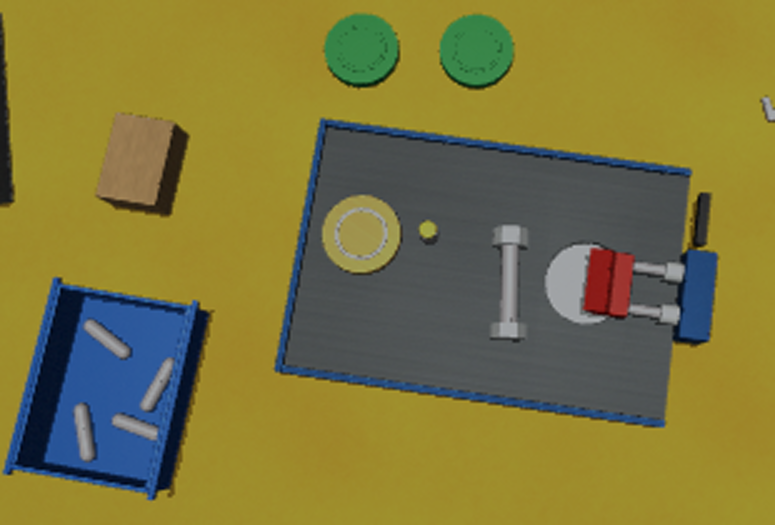

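The crop confirms the brass disc with its engraved ring at crop (361,234), beside the yellow-capped post at (428,230). The green discs at (362,50) and (477,50) lie off the platform. The measured sizes check out: disc 88–92 mm, bolt 125×34 mm, and platform 435×294 mm over the kerbs against 438×296 mm.

In the platform frame (yaw −101.25°, origin (0.571,−0.065)) the post is at (−84,+29) mm, the weight at (−161,+17) and the bolt at (14,−12). The weight therefore has to pass on the −y side. I'm moving above the bolt now.

```bash
python3 -m inch '0.03 0.04 0 0 0 -0.04; 0.06 0.08 0 0 0 -0.08; 0.08 0.115 0 0 0 -0.12; 0.1 0.15 0 0 0 -0.16; 0.12 0.18 0 0 0 -0.2; 0.145 0.215 0 0 0 -0.25; 0.17 0.25 0 0 0 -0.3; 0.19 0.28 0 0 0 -0.372' 0.055; python3 -m inch '0.025 0.035 0 0 0 0; 0.05 0.07 0 0 0 0; 0.07 0.105 0 0 0 0; 0.095 0.14 0 0 0 0; 0.12 0.175 0 0 0 0; 0.145 0.21 0 0 0 0; 0.165 0.24 -0.01 0 0 0; 0.18 0.266 -0.03 0 0 0'
```

```text
clock: 0.77
eef_pos: [0.3734, -0.3453, 0.256]
tool_rot: [-3.141, 0.0, -0.086]
ft_force: [0.2, -0.1, 0.3]
finger_gap: 0.0552
gripper_force: 0.0
clock: 1.43
eef_pos: [0.5556, -0.0791, 0.2286]
tool_rot: [3.14, -0.006, -0.081]
ft_force: [0.8, -0.4, 0.3]
finger_gap: 0.0552
gripper_force: 0.0
```

```bash
python3 -m inch '0 0 0 0 0 0; 0 0 0 0 0 0; 0 0 0 0 0 0'
python3 - <<'E'
from h import *
c=arm.get_calibration("wrist"); im=arm.read_camera("wrist"); cv2.imwrite("pics/w1.png",im[:,:,::-1])
hsv=cv2.cvtColor(im,cv2.COLOR_RGB2HSV);h,s,v=cv2.split(hsv)
print(c["xyz"],c["attitude"],arm.sense()["eef_pos"])
for k in blobs((s<45)&(v>115),300):
    P=plane(c,k.reshape(-1,2),.041)[:,:2].astype(np.float32); r=cv2.minAreaRect(P); print(cen(k),np.round(r[0],4),np.round(r[1],4),r[2])
E
```

```text
clock: 1.68
eef_pos: [0.5525, -0.0814, 0.2261]
tool_rot: [3.141, 0.001, -0.082]
ft_force: [0.2, -0.1, 0.5]
finger_gap: 0.0548
gripper_force: 0.0
[ 0.62221441 -0.08725765  0.34354138] [-2.79630204e-01  4.74012368e-04 -1.65303465e+00] [ 0.55270717 -0.08206306  0.22670446]
[272.10488506 245.67911877] [ 0.4945 -0.0672] [0.0294 0.0181] 85.5458984375
[441.30181406 216.5755102 ] [ 0.5129 -0.2411] [0.0572 0.0218] 79.8697738647461
[454.13230134 169.94406605] [ 0.5603 -0.2504] [0.0572 0.0213] 78.96426391601562
[273.51692677 160.32877151] [ 0.563  -0.0775] [0.0418 0.1112] 85.28846740722656
[341.89335771 165.01272937] [ 0.5723 -0.1438] [0.0775 0.1012] 64.27459716796875
[ 95.20233399 133.99512382] [0.6216 0.088 ] [0.0582 0.0587] 77.55355834960938
```

View pics/w1.png

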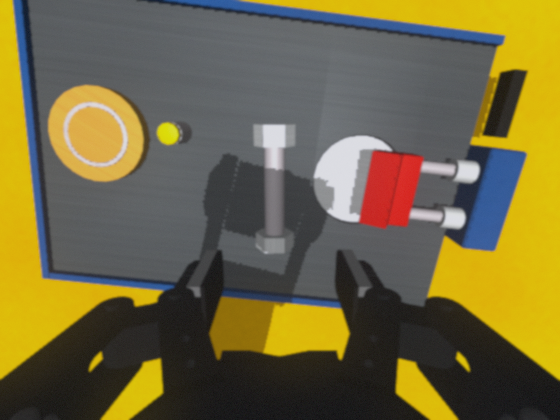

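The wrist view shows the bolt upright at columns 253–295, rows 124–252, and the pocket with the red keeper at (360–390,180). The post is at (170,132) and the brass disc at (96,133). The bolt centre comes out at (0.555,−0.0765), which agrees with the top view. I'm descending.

```bash
python3 -m inch '0.002 0.003 -0.03 0 0 0; 0.002 0.005 -0.06 0 0 0; 0.002 0.005 -0.09 0 0 0; 0.002 0.005 -0.115 0 0 0; 0.002 0.005 -0.14 0 0 0; 0.002 0.005 -0.158 0 0 0; 0.002 0.005 -0.168 0 0 0; 0.002 0.005 -0.173 0 0 0'; python3 -m inch '0 0 0 0 0 0; 0 0 0 0 0 0; 0 0 0 0 0 0; 0 0 0 0 0 0; 0 0 0 0 0 0; 0 0 0 0 0 0; 0 0 0 0 0 0' 0
```

```text
clock: 2.4
eef_pos: [0.5541, -0.0773, 0.0525]
tool_rot: [-3.141, 0.001, -0.084]
ft_force: [-0.2, 0.0, 0.5]
finger_gap: 0.0551
gripper_force: 0.0
clock: 2.98
eef_pos: [0.5561, -0.0768, 0.0552]
tool_rot: [3.141, -0.003, -0.082]
ft_force: [-1.7, -0.4, 7.2]
finger_gap: 0.0179
gripper_force: 58.9
```

```bash
python3 -m inch '0 0 0.015 0 0 0; 0 0 0.035 0 0 0; 0 0 0.06 0 0 0; 0 0 0.085 0 0 0; 0 0 0.11 0 0 0; 0 0 0.13 0 0 0; 0 0 0.14 0 0 0; 0 0 0.14 0 0 0'
python3 - <<'E'
from h import *
im=arm.read_camera("wrist"); cv2.imwrite("pics/w2.png",im[:,:,::-1])
# bin from both cameras: rim outlines
c=arm.get_calibration("scene"); im=arm.read_camera("scene"); hsv=cv2.cvtColor(im,cv2.COLOR_RGB2HSV);h,s,v=cv2.split(hsv)
m=((h>100)&(h<128)&(s>120)&(v>40)).astype(np.uint8); m[:,:395]=0;m[:200]=0;m[310:]=0;m[:,515:]=0
k=max(blobs(m,100),key=cv2.contourArea); P=plane(c,k.reshape(-1,2),.075)
for i,u in enumerate([P[:,0],P[:,1]]): print(P[u.argmin()],P[u.argmax()])
E
```

```text
clock: 3.65
eef_pos: [0.556, -0.0766, 0.1958]
tool_rot: [3.14, -0.005, -0.082]
ft_force: [1.3, 1.0, -2.7]
finger_gap: 0.018
gripper_force: 59.0
[0.34415427 0.31088245 0.075     ] [0.64367792 0.41207908 0.075     ]
[0.55057607 0.26432435 0.075     ] [0.38079936 0.46610098 0.075     ]
```

View pics/w2.png

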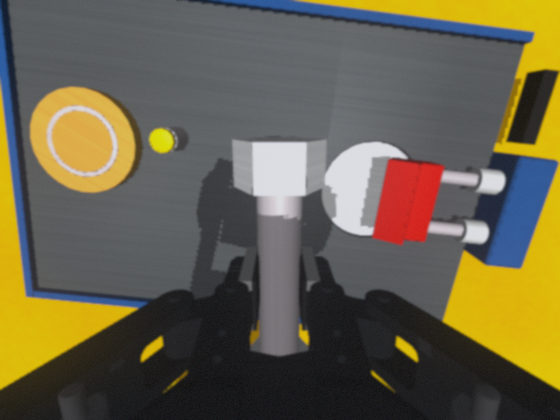

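The wrist view shows the bolt held level and mid-shank at (280,250). The disc, post and keeper are undisturbed. I'm carrying it to the bin, whose centre from both views is (0.4655,0.3655).

```bash
python3 -m inch '-0.003 0.015 0 0 0 0; -0.009 0.045 0 0 0 -0.02; -0.016 0.08 0 0 0 -0.04; -0.023 0.115 0 0 0 -0.06; -0.03 0.15 0 0 0 -0.08; -0.037 0.185 0 0 0 -0.1; -0.044 0.22 0 0 0 -0.1; -0.051 0.255 0 0 0 -0.1'; python3 -m inch '-0.007 0.035 0 0 0 0; -0.014 0.07 0 0 0 0; -0.021 0.105 0 0 0 0; -0.028 0.14 0 0 0 0; -0.034 0.17 0 0 0 0; -0.038 0.184 0 0 0 0; -0.039 0.188 0 0 0 0; -0.039 0.188 0 0 0 0'
```

```text
clock: 4.42
eef_pos: [0.5015, 0.1807, 0.1911]
tool_rot: [3.141, 0.004, -0.182]
ft_force: [0.4, 0.7, -3.6]
finger_gap: 0.0178
gripper_force: 59.2
clock: 5.08
eef_pos: [0.4634, 0.3672, 0.1916]
tool_rot: [3.14, 0.002, -0.18]
ft_force: [0.1, 0.4, -3.7]
finger_gap: 0.0178
gripper_force: 59.3
```

```bash
python3 -m inch '0 0 -0.015 0 0 0; 0 0 -0.04 0 0 0; 0 0 -0.065 0 0 0; 0 0 -0.09 0 0 0; 0 0 -0.11 0 0 0; 0 0 -0.125 0 0 0; 0 0 -0.134 0 0 0; 0 0 -0.134 0 0 0'
```

```text
clock: 5.75
eef_pos: [0.4634, 0.3646, 0.0565]
tool_rot: [3.138, 0.004, -0.184]
ft_force: [-0.5, 0.2, -3.4]
finger_gap: 0.0178
gripper_force: 59.4
```

```bash
python3 -m inch '0 0 0 0 0 0; 0 0 0 0 0 0; 0 0 0 0 0 0; 0 0 0 0 0 0; 0 0 0.02 0 0 0; 0 0 0.05 0 0 0; 0 0 0.085 0 0 0; 0 0 0.12 0 0 0' 0.05; python3 -m inch '0 0 0.02 0 0 0; 0.02 -0.028 0.02 0 0 0; 0.043 -0.06 0.02 0 0 0; 0.065 -0.09 0.02 0 0 0; 0.09 -0.122 0.02 0 0 0; 0.112 -0.155 0.02 0 0 0; 0.135 -0.186 0.015 0 0 0; 0.155 -0.215 0.005 0 0 0' 0.07
python3 - <<'E'
from h import *
im=arm.read_camera("top"); cv2.imwrite("pics/t2.png",cv2.resize(im[120:345,80:390,::-1],None,fx=2,fy=2))
E
```

```text
clock: 6.42
eef_pos: [0.4646, 0.3667, 0.1811]
tool_rot: [-3.141, -0.0, -0.182]
ft_force: [0.3, 0.1, -0.1]
finger_gap: 0.0498
gripper_force: 0.0
clock: 7.08
eef_pos: [0.6223, 0.1499, 0.1871]
tool_rot: [-3.14, -0.005, -0.183]
ft_force: [-0.3, -0.2, 0.2]
finger_gap: 0.0699
gripper_force: 0.0
```

View pics/t2.png

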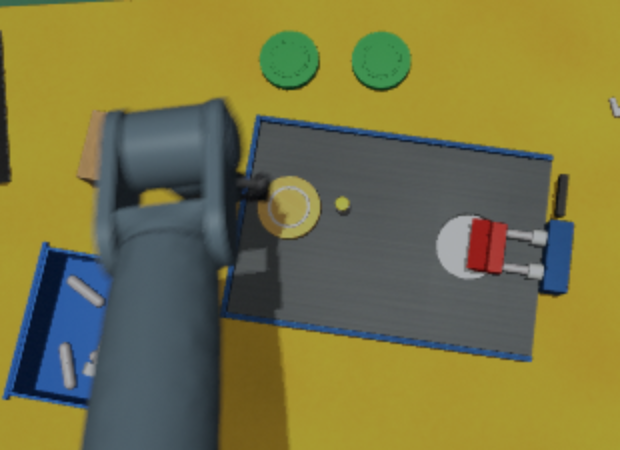

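The platform is clear of the bolt, whose head shows in the bin at (92,362). The disc, post and keeper are unmoved. Next I go down beside the disc on its +y side.

```bash
python3 -m inch '0.016 -0.024 -0.01 0 0 -0.013; 0.033 -0.048 -0.02 0 0 -0.013; 0.049 -0.071 -0.035 0 0 -0.013; 0.049 -0.071 -0.065 0 0 -0.013; 0.049 -0.071 -0.09 0 0 -0.013; 0.049 -0.071 -0.11 0 0 -0.013; 0.049 -0.071 -0.12 0 0 -0.013; 0.049 -0.071 -0.12 0 0 -0.013'; python3 -m inch '0 0 -0.005 0 0 0; 0 0 -0.01 0 0 0; 0 0 -0.015 0 0 0; 0 0 -0.017 0 0 0; 0 0 -0.017 0 0 0'; python3 -m inch '0 0 -0.003 0 0 0; 0 0 -0.003 0 0 0'; python3 -m inch '0 0 -0.003 0 0 0; 0 0 -0.003 0 0 0'
```

```text
clock: 7.8
eef_pos: [0.6672, 0.0809, 0.0619]
tool_rot: [3.141, 0.004, -0.195]
ft_force: [-0.7, 0.7, -0.6]
finger_gap: 0.0704
gripper_force: 0.0
clock: 8.22
eef_pos: [0.6687, 0.0808, 0.0472]
tool_rot: [3.142, 0.0, -0.195]
ft_force: [-0.0, 1.0, -0.9]
finger_gap: 0.07
gripper_force: 0.0
clock: 8.38
eef_pos: [0.6687, 0.0808, 0.0441]
tool_rot: [3.142, 0.0, -0.195]
ft_force: [-0.2, 0.2, -0.1]
finger_gap: 0.0699
gripper_force: 0.0
clock: 8.55
eef_pos: [0.6691, 0.0807, 0.0414]
tool_rot: [-3.141, -0.001, -0.195]
ft_force: [0.8, -0.2, 0.1]
finger_gap: 0.0703
gripper_force: 0.0
```

```bash
python3 -m inch '0 0 -0.002 0 0 0; 0 0 -0.002 0 0 0'; python3 -m inch '0 0 -0.002 0 0 0; 0 0 -0.002 0 0 0'
```

```text
clock: 8.72
eef_pos: [0.6692, 0.0807, 0.0413]
tool_rot: [3.141, 0.0, -0.195]
ft_force: [-5.3, -0.9, 11.5]
finger_gap: 0.0704
gripper_force: 5.5
clock: 8.88
eef_pos: [0.6693, 0.0807, 0.0412]
tool_rot: [3.141, 0.001, -0.195]
ft_force: [-11.9, 0.1, 22.7]
finger_gap: 0.0701
gripper_force: 11.2
```

The plate touches at TCP z = 0.0412. I'll raise to leave about 3 mm under the tips and push the disc towards −y.

```bash
python3 -m inch '0 0 0.0065 0 0 0; -0.005 0.001 0.0065 0 0 0; -0.01 0.002 0.0065 0 0 0; -0.016 0.003 0.0065 0 0 0; -0.021 0.003 0.0065 0 0 0; -0.026 0.003 0.0065 0 0 0; -0.031 0.002 0.0065 0 0 0; -0.036 0.001 0.0065 0 0 0'; python3 -m inch '-0.005 -0.001 0 0 0 0; -0.01 -0.002 0 0 0 0; -0.015 -0.003 0 0 0 0; -0.02 -0.004 0 0 0 0; -0.026 -0.005 0 0 0 0; -0.032 -0.006 0 0 0 0; -0.037 -0.006 0 0 0 0; -0.04 -0.006 0 0 0 0'
python3 - <<'E'
from h import *
for n in("wrist","top"):
    c=arm.get_calibration(n); im=arm.read_camera(n); cv2.imwrite(f"pics/p_{n}.png",im[:,:,::-1])
    h,s,v=cv2.split(cv2.cvtColor(im,cv2.COLOR_RGB2HSV))
    for k in blobs((s<60)&(v>110) if 0 else (s>90)&(h>8)&(h<35),60):
        P=plane(c,k.reshape(-1,2),.04)[:,:2].astype(np.float32); r=cv2.minEnclosingCircle(P)
        if r[1]<.07: print(n,cen(k),r)
E
```

```text
clock: 9.55
eef_pos: [0.634, 0.0819, 0.0445]
tool_rot: [-3.14, -0.005, -0.196]
ft_force: [5.7, -0.2, 1.2]
finger_gap: 0.0699
gripper_force: 3.0
clock: 10.22
eef_pos: [0.5939, 0.0757, 0.0445]
tool_rot: [-3.141, -0.005, -0.196]
ft_force: [5.2, -0.3, 0.7]
finger_gap: 0.0699
gripper_force: 3.0
wrist [ 98.28112764 407.96502219] ((0.547398030757904, 0.181337371468544), 0.014804085716605186)
wrist [278.71625071 334.78658537] ((0.560584306716919, 0.08244971930980682), 0.025179028511047363)
wrist [278.93217976 300.25225845] ((0.5694631338119507, 0.08066117763519287), 0.04134611412882805)
wrist [454.33959793 224.29284128] ((0.6067296862602234, -0.0009644163073971868), 0.014163244515657425)
```

View pics/p_wrist.png

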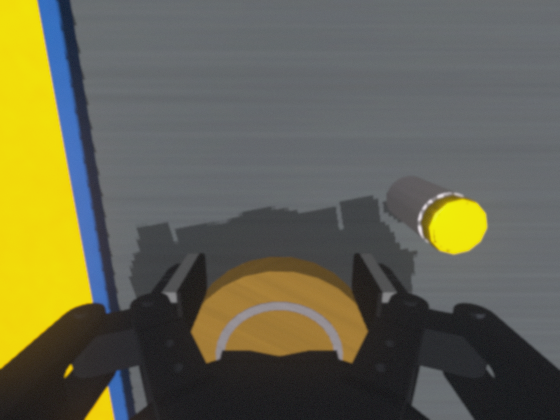

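The disc sits between the pads: its +y edge is at row 257 around column 280, with the fingers at columns 190 and 370. The post cap is at (455,226), well clear. I'll check the numbers by ray.

```bash
cat >> h.py <<'E'
O=np.array([.571,-.0654]); a=np.deg2rad(-101.25); EX=np.array([np.cos(a),np.sin(a)]); EY=np.array([-EX[1],EX[0]])
def pf(p): d=np.asarray(p)[...,:2]-O; return np.round(np.stack([d@EX,d@EY],-1),4)
def wf(x,y): return np.round(O+x*EX+y*EY,4)
E
python3 - <<'E'
from h import *
c=arm.get_calibration("wrist"); print("disc edge",pf(plane(c,[[280,257]],.04)),"cap",pf(plane(c,[[455,226]],.066)),"kerb",pf(plane(c,[[58,50],[95,250]],.032)))
e=arm.sense()["eef_pos"]; print(e,pf(e)); print("goal behind",wf(-.205,-.045), "side", wf(-.16,.03))
E
```

```text
disc edge [[-0.1423  0.0075]] cap [[-0.0853  0.0306]] kerb [[-0.2269  0.0894]
 [-0.226   0.0071]]
[0.59348638 0.07570149 0.04433839] [-0.1428 -0.0055]
goal behind [0.5669 0.1444] side [0.6316 0.0857]
```

```bash
python3 -m inch '-0.005 0.001 0 0 0 0; -0.01 0.002 0 0 0 0; -0.01 0.002 0 0 0 0; 0.005 -0.001 0 0 0 0; 0.02 -0.004 0 0 0 0; 0.02 -0.004 0.015 0 0 0; 0.02 -0.004 0.04 0 0 0; 0.02 -0.004 0.06 0 0 0'; python3 -m inch '0 0 0 0 0 0.12; -0.007 0.008 0 0 0 0.24; -0.014 0.016 0 0 0 0.36; -0.021 0.024 0 0 0 0.48; -0.028 0.032 0 0 0 0.6; -0.036 0.04 0 0 0 0.72; -0.043 0.049 0 0 0 0.84; -0.051 0.058 0 0 0 0.96';  python3 -m inch '0 0 0 0 0 0.12; 0 0 0 0 0 0.24; 0 0 0 0 0 0.36; 0 0 0 0 0 0.48; 0 0 0 0 0 0.57; 0 0 0 0 0 0.61; 0 0 0 0 0 0.61'
python3 - <<'E'
from h import *
c=arm.get_calibration("wrist"); e=arm.sense(); print(pf(e["eef_pos"]),e["tool_rot"])
im=arm.read_camera("wrist"); cv2.imwrite("pics/p3.png",im[:,:,::-1])
h,s,v=cv2.split(cv2.cvtColor(im,cv2.COLOR_RGB2HSV))
for k in blobs((s>90)&(h>8)&(h<35),60):
    P=plane(c,k.reshape(-1,2),.04)[:,:2].astype(np.float32); r=cv2.minEnclosingCircle(P); print(cen(k),pf(r[0]),r[1])
E
```

```text
clock: 10.98
eef_pos: [0.6112, 0.072, 0.104]
tool_rot: [3.141, 0.004, -0.195]
ft_force: [0.9, 0.2, 0.9]
finger_gap: 0.07
gripper_force: 0.0
clock: 11.65
eef_pos: [0.5599, 0.1302, 0.1037]
tool_rot: [-3.14, 0.002, 0.771]
ft_force: [-0.2, 0.4, -0.0]
finger_gap: 0.07
gripper_force: 0.0
clock: 12.23
eef_pos: [0.5603, 0.1299, 0.1036]
tool_rot: [-3.139, 0.0, 1.376]
ft_force: [-0.6, 0.5, -0.2]
finger_gap: 0.0702
gripper_force: 0.0
[-0.1895 -0.0486] [-3.13897720e+00  4.77319682e-04  1.37562855e+00]
[414.2677305  402.31914894] [-0.0583  0.0513] 0.007844391278922558
[116.23337236 397.76930367] [-0.0632 -0.1752] 0.03940651938319206
[ 67.70716511 370.69626168] [-0.0869 -0.2001] 0.0095076784491539
[555.2030303  351.91151515] [-0.107   0.1456] 0.021004538983106613
[270.66677952 294.1467409 ] [-0.1451 -0.0542] 0.048031724989414215
[235.1907001  116.42540028] [-0.1979 -0.0784] 0.20919986069202423
```

View pics/p3.png

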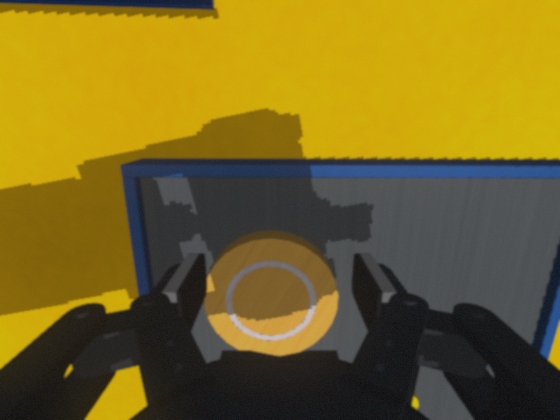

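The disc is at (271,294), slightly left of the fork centre, with the fingers at columns 185 and 375 behind it and clear of the end kerb at row 170. I'm lowering and then pushing along +x past the post.

```bash
python3 -m inch '0 0 -0.02 0 0 0; 0 0 -0.04 0 0 0; 0 0 -0.053 0 0 0; 0 0 -0.0595 0 0 0; -0.001 -0.005 -0.0595 0 0 0; -0.002 -0.01 -0.0595 0 0 0; -0.003 -0.015 -0.0595 0 0 0; -0.004 -0.02 -0.0595 0 0 0'; python3 -m inch '-0.0015 -0.007 0 0 0 0; -0.003 -0.014 0 0 0 0; -0.0045 -0.022 0 0 0 0; -0.006 -0.03 0 0 0 0; -0.0075 -0.038 0 0 0 0; -0.009 -0.046 0 0 0 0; -0.0105 -0.054 0 0 0 0; -0.012 -0.062 0 0 0 0';  python3 -m inch '-0.0015 -0.008 0 0 0 0; -0.003 -0.016 0 0 0 0; -0.005 -0.024 0 0 0 0; -0.0065 -0.032 0 0 0 0; -0.008 -0.039 0 0 0 0; -0.009 -0.044 0 0 0 0; -0.0095 -0.046 0 0 0 0'
```

```text
clock: 12.95
eef_pos: [0.5576, 0.1093, 0.0447]
tool_rot: [-3.142, -0.0, 1.374]
ft_force: [-2.0, 2.4, -2.4]
finger_gap: 0.0702
gripper_force: 1.5
clock: 13.62
eef_pos: [0.546, 0.047, 0.0447]
tool_rot: [3.141, -0.0, 1.375]
ft_force: [1.4, 5.6, 0.3]
finger_gap: 0.0699
gripper_force: 2.6
clock: 14.2
eef_pos: [0.5364, 0.0009, 0.0446]
tool_rot: [3.141, -0.0, 1.374]
ft_force: [1.0, 4.9, 0.8]
finger_gap: 0.0697
gripper_force: 2.8
```

Run:
```python
from h import *
c=arm.get_calibration("wrist"); e=arm.sense(); print(e["eef_pos"],pf(e["eef_pos"]),e["tool_rot"])
im=arm.read_camera("wrist")
h,s,v=cv2.split(cv2.cvtColor(im,cv2.COLOR_RGB2HSV))
for k in blobs((s>90)&(h>8)&(h<35),400):
    K=k.reshape(-1,2); t=K[K[:,1].argmin()]; print(cen(k),t,pf(plane(c,[t],.04)))
```

```text
[0.53644209 0.00091808 0.04461839] [-0.0583 -0.0468] [ 3.14098258e+00 -2.59199006e-04  1.37391759e+00]
[279.00935722 334.61489632] [273 310] [[-0.0452 -0.0497]]
[280.3001538  300.47212844] [286 256] [[-0.0717 -0.044 ]]
[503.07983    251.28675626] [501 223] [[-0.0865  0.0452]]
[ 25.50600674 232.3690998 ] [0 0] [[-0.1674 -0.1425]]
```

```bash
python3 -m inch '0.003 -0.007 0 0 0 0; 0.006 -0.014 0 0 0 0; 0.009 -0.021 0 0 0 0; 0.012 -0.028 0 0 0 0; 0.015 -0.035 0 0 0 0; 0.018 -0.042 0 0 0 0; 0.021 -0.049 0 0 0 0; 0.024 -0.056 0 0 0 0'; python3 -m inch '0.003 -0.007 0 0 0 0; 0.006 -0.014 0 0 0 0; 0.0086 -0.0198 0 0 0 0; 0.0086 -0.0198 0 0 0 0'
python3 - <<'E'
from h import *
e=arm.sense(); print(e["eef_pos"],pf(e["eef_pos"]),e["tool_rot"])
c=arm.get_calibration("wrist"); im=arm.read_camera("wrist"); cv2.imwrite("pics/p4.png",im[:,:,::-1])
h,s,v=cv2.split(cv2.cvtColor(im,cv2.COLOR_RGB2HSV))
for k in blobs((s>90)&(h>8)&(h<35),400):
    K=k.reshape(-1,2); t=K[K[:,1]==K[:,1].min()].mean(0); print(cen(k),t,pf(plane(c,[t],.04)))
E
```

```text
clock: 14.92
eef_pos: [0.559, -0.0534, 0.0442]
tool_rot: [-3.137, -0.002, 1.374]
ft_force: [-3.9, 9.2, 7.0]
finger_gap: 0.0699
gripper_force: 5.6
clock: 15.25
eef_pos: [0.5683, -0.0745, 0.0443]
tool_rot: [-3.139, -0.0, 1.374]
ft_force: [-1.5, 3.3, 3.4]
finger_gap: 0.0699
gripper_force: 3.5
[ 0.56831412 -0.07450032  0.04428998] [ 0.0094 -0.0009] [-3.13884893e+00 -3.36310051e-05  1.37441266e+00]
[278.39240985 334.71832317] [277.75 310.  ] [[ 0.0223 -0.0016]]
[280.20965318 300.31631158] [277. 257.] [[-0.0037 -0.0019]]
[390.58617515  33.08665546] [395.   0.] [[-0.0994  0.0386]]
```

View pics/p4.png

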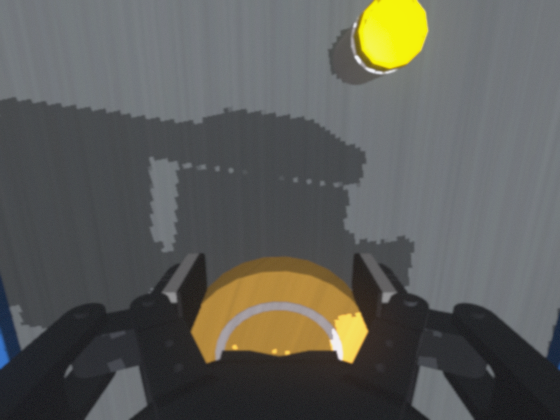

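The disc is centred in the fork at (279,300), past the post at (392,35). Its centre is at platform x ≈ 41 mm, y ≈ −1 mm. I'm pushing against the keeper in stages.

```bash
python3 -m inch '0 -0.006 0 0 0 0; -0.001 -0.012 0 0 0 0; -0.002 -0.018 0 0 0 0; -0.0035 -0.024 0 0 0 0; -0.0045 -0.029 0 0 0 0; -0.0055 -0.034 0 0 0 0; -0.0065 -0.039 0 0 0 0; -0.0078 -0.044 0 0 0 0'; python3 -m inch '-0.0007 -0.0035 0 0 0 0; -0.0014 -0.007 0 0 0 0; -0.002 -0.01 0 0 0 0; -0.002 -0.01 0 0 0 0'
python3 - <<'E'
from h import *
e=arm.sense(); print(e["eef_pos"],pf(e["eef_pos"]),e["tool_rot"],e["ft_force"]@np.r_[EX,0],e["ft_force"])
c=arm.get_calibration("wrist"); im=arm.read_camera("wrist"); cv2.imwrite("pics/p5.png",im[:,:,::-1])
h,s,v=cv2.split(cv2.cvtColor(im,cv2.COLOR_RGB2HSV))
for k in blobs((s>90)&(h>8)&(h<35),400):
    K=k.reshape(-1,2); t=K[K[:,1]==K[:,1].min()].mean(0); print(cen(k),t,pf(plane(c,[t,t],.04)),pf(plane(c,[t],.034)))
E
```

```text
clock: 15.97
eef_pos: [0.5615, -0.1161, 0.0444]
tool_rot: [3.141, -0.004, 1.375]
ft_force: [4.0, 12.8, 1.7]
finger_gap: 0.0702
gripper_force: 7.3
clock: 16.3
eef_pos: [0.5588, -0.1261, 0.0434]
tool_rot: [-3.14, -0.004, 1.375]
ft_force: [3.9, 11.4, -2.3]
finger_gap: 0.0699
gripper_force: 6.4
[ 0.55875696 -0.12609278  0.04340153] [ 0.0619 -0.0002] [-3.14047786 -0.00386674  1.37462782] -11.941544997253523 [ 3.87687033 11.40433624 -2.3160607 ]
[279.10814529 334.42863695] [278.5 310. ] [[ 0.0742 -0.0005]
 [ 0.0742 -0.0005]] [[ 0.0782 -0.0006]]
[279.66253482 300.06631518] [283.5 256. ] [[0.048  0.0016]
 [0.048  0.0016]] [[0.0507 0.0017]]
```

```bash
python3 -m inch '-0.0005 -0.0025 0 0 0 0; -0.001 -0.005 0 0 0 0; -0.001 -0.005 0 0 0 0'; python3 -m inch '-0.0005 -0.0025 0 0 0 0; -0.0005 -0.0025 0 0 0 0; -0.0005 -0.0025 0 0 0 0'
python3 - <<'E'
from h import *
e=arm.sense(); print(pf(e["eef_pos"]),e["ft_force"])
c=arm.get_calibration("wrist"); im=arm.read_camera("wrist"); cv2.imwrite("pics/p6.png",im[:,:,::-1])
h,s,v=cv2.split(cv2.cvtColor(im,cv2.COLOR_RGB2HSV))
for k in blobs((s>90)&(h>8)&(h<35),400):
    K=k.reshape(-1,2); t=K[K[:,1]==K[:,1].min()].mean(0); print(cen(k),t,pf(plane(c,[t],.04)),pf(plane(c,[t],.034)))
E
```

```text
clock: 16.6
eef_pos: [0.5583, -0.1285, 0.0434]
tool_rot: [-3.141, -0.009, 1.374]
ft_force: [8.1, 22.2, -0.7]
finger_gap: 0.07
gripper_force: 11.2
clock: 16.85
eef_pos: [0.5582, -0.1301, 0.0435]
tool_rot: [-3.141, -0.01, 1.374]
ft_force: [8.9, 25.5, -1.1]
finger_gap: 0.0701
gripper_force: 14.5
[0.0659 0.    ] [ 8.91240416 25.49674442 -1.12530205]
[279.23811409 333.77002243] [279.09090909 308.        ] [[ 0.0772 -0.0001]] [[ 0.0811 -0.0001]]
[279.57724447 299.00396222] [279. 255.] [[ 0.0516 -0.0001]] [[ 0.0542 -0.0001]]
```

```bash
python3 -m inch '-0.0004 -0.002 -0.001 0 0 0; -0.0004 -0.002 -0.003 0 0 0; -0.0004 -0.002 -0.004 0 0 0; -0.0004 -0.002 -0.004 0 0 0'
python3 - <<'E'
from h import *
e=arm.sense(); print(pf(e["eef_pos"]),e["ft_force"])
c=arm.get_calibration("wrist"); im=arm.read_camera("wrist"); cv2.imwrite("pics/p7.png",im[:,:,::-1])
h,s,v=cv2.split(cv2.cvtColor(im,cv2.COLOR_RGB2HSV))
for k in blobs((s>90)&(h>8)&(h<35),400):
    K=k.reshape(-1,2); t=K[K[:,1]==K[:,1].min()].mean(0); print(cen(k),t,pf(plane(c,[t],.04)),pf(plane(c,[t],.034)))
a=cv2.imread("pics/p5.png")[230:400,170:390]; cv2.imwrite("pics/cmp.png",cv2.resize(np.hstack([a,im[230:400,170:390,::-1]]),None,fx=1.8,fy=1.8))
E
```

```text
clock: 17.23
eef_pos: [0.5585, -0.1303, 0.0413]
tool_rot: [-3.141, -0.013, 1.373]
ft_force: [5.8, 36.6, 14.4]
finger_gap: 0.0702
gripper_force: 24.1
[0.0661 0.0004] [ 5.82982199 36.58975687 14.36970433]
[279.00564163 333.41418218] [277. 307.] [[ 0.0754 -0.0006]] [[ 0.0792 -0.0007]]
[279.39869021 298.73335232] [278. 255.] [[ 0.0508 -0.0001]] [[ 0.0534 -0.0001]]
```

View pics/cmp.png

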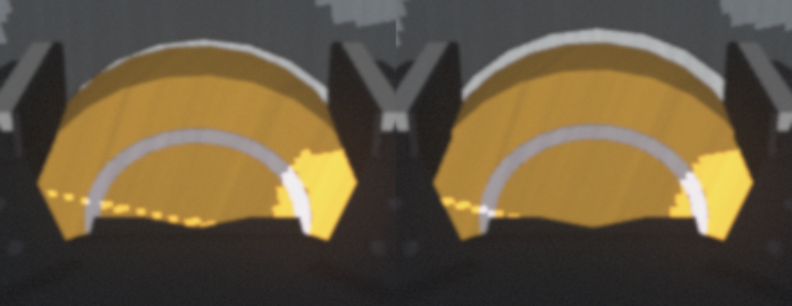

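The right half shows a white crescent of pocket floor behind the disc at (600,40), so the disc lies wholly over the pocket and against its far side. I'll ease the pressure and back the fingers away.

```bash
python3 -m inch '0.001 0.003 0.003 0 0 0; 0.001 0.006 0.005 0 0 0; 0.0014 0.009 0.006 0 0 0; 0.0014 0.009 0.006 0 0 0'; python3 -m inch '0.001 0.005 0 0 0 0; 0.002 0.01 0 0 0 0; 0.003 0.015 0 0 0 0; 0.0045 0.023 0 0 0 0; 0.006 0.031 0 0 0 0; 0.0078 0.039 0 0 0 0; 0.0078 0.039 0.01 0 0 0'; python3 -m inch '0.003 0.012 0.02 0 0 0; 0.006 0.03 0.05 0 0 0; 0.01 0.05 0.08 0 0 0; 0.014 0.07 0.11 0 0 0; 0.018 0.09 0.14 0 0 0; 0.018 0.09 0.15 0 0 0; 0.018 0.09 0.15 0 0 0'
python3 - <<'E'
from h import *
for n in("top","scene"):
    im=arm.read_camera(n); cv2.imwrite(f"pics/f_{n}.png",im[:,:,::-1]); c=arm.get_calibration(n)
    h,s,v=cv2.split(cv2.cvtColor(im,cv2.COLOR_RGB2HSV))
    red=max(blobs(((h<6)|(h>174))&(s>120),20),key=cv2.contourArea); print(n,"red",cen(red),pf(plane(c,cen(red),.06)))
t=cv2.imread("pics/f_top.png");s=cv2.imread("pics/f_scene.png")
a=cv2.resize(t[190:310,280:380],(400,480),interpolation=cv2.INTER_CUBIC);b=cv2.resize(s[150:250,190:290],(400,480),interpolation=cv2.INTER_CUBIC)
cv2.imwrite("pics/f.png",np.hstack([a,b]))
E
```

```text
clock: 17.62
eef_pos: [0.5585, -0.1274, 0.0461]
tool_rot: [-3.141, -0.001, 1.376]
ft_force: [2.6, 6.9, -0.6]
finger_gap: 0.0698
gripper_force: 3.4
clock: 18.2
eef_pos: [0.565, -0.0876, 0.0546]
tool_rot: [-3.137, -0.001, 1.376]
ft_force: [-1.1, 0.9, -0.7]
finger_gap: 0.0698
gripper_force: 0.0
clock: 18.78
eef_pos: [0.5864, 0.0007, 0.2107]
tool_rot: [3.134, 0.0, 1.377]
ft_force: [0.2, -0.1, -1.1]
finger_gap: 0.0702
gripper_force: 0.0
top red [335.13127718 244.43337287] [[ 0.1562 -0.0013]]
scene red [244.71613266 180.47667229] [[0.1459 0.0126]]
```

View pics/f.png

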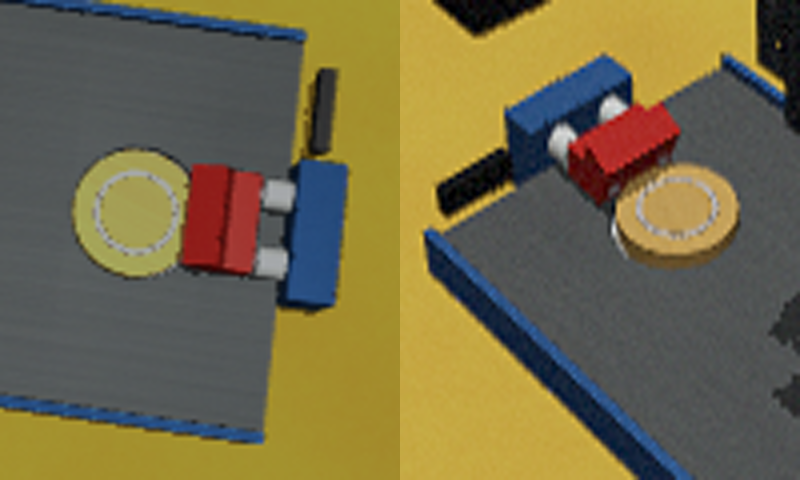

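The disc is in the pocket and the keeper bears on it. Red moved 123→156 mm, a travel of 0.033, as specified for seated. I'll check the disc's height and flatness by triangulating its left, right and near edges and ring, and check the bin.

Run:
```python
from h import *
def tri(a,b):
    ca,cb=arm.get_calibration("top"),arm.get_calibration("scene"); d1,d2=ray(ca,a)[0],ray(cb,b)[0]
    A=np.c_[d1,-d2]; t=np.linalg.lstsq(A,cb["xyz"]-ca["xyz"],rcond=None)[0]; p,q=ca["xyz"]+t[0]*d1,cb["xyz"]+t[1]*d2; return pf((p+q)/2),((p+q)/2)[2].round(4),np.linalg.norm(p-q).round(4)
def ring(f,x0,x1,y0,y1):
    im=cv2.imread(f); h,s,v=cv2.split(cv2.cvtColor(im,cv2.COLOR_BGR2HSV)); m=((s>90)&(h>8)&(h<35)).astype(np.uint8)*0
    big=cv2.resize(im[y0:y1,x0:x1],None,fx=4,fy=4,interpolation=cv2.INTER_CUBIC); hh,ss,vv=cv2.split(cv2.cvtColor(big,cv2.COLOR_BGR2HSV))
    m=((hh>8)&(hh<35)&(ss>90))
    return big,hh,ss,vv
for tag in("0",""):
    out=[]
    for n,box in ({"top":(200,250,200,248),"scene":(295,345,222,262)} if tag else {"top":(295,345,220,264),"scene":(240,280,180,212)}).items():
        f=f"pics/{n}0.png" if tag else f"pics/f_{n}.png"
        big,hh,ss,vv=ring(f,*box)
        m=((ss<75)&(vv>125)).astype(np.uint8) if n=="scene" else ((ss<100)&(vv>130)).astype(np.uint8)
        ks=[k for k in blobs(m,100)]
        best=max(ks,key=lambda k:cv2.boundingRect(k)[2]*cv2.boundingRect(k)[3]); e=cv2.fitEllipse(best)
        u=((np.array(e[0])+.5)/4-.5)+[box[0],box[2]]; print(n,u,np.array(e[1])/4,e[2]); out.append(u)
    print("disc centre",tri(*out))
t=cv2.imread("pics/f_top.png");s=cv2.imread("pics/f_scene.png")
cv2.imwrite("pics/g.png",np.hstack([cv2.resize(t[230:340,70:180],(390,390),interpolation=cv2.INTER_CUBIC),cv2.resize(s[200:300,390:510],(400,390),interpolation=cv2.INTER_CUBIC)]))
```

```text
top [223.89509583 222.99594307] [21.14519882 21.90569878] 54.530025482177734
scene [320.55176926 240.21873856] [16.56439209 24.00644493] 96.91568756103516
disc centre (array([-0.1607,  0.0182]), np.float64(0.0407), np.float64(0.0012))
top [313.55298805 242.68172073] [21.72067261 22.17424965] 121.50418090820312
scene [258.79551125 192.72023201] [11.94885159 19.44776726] 88.3053207397461
disc centre (array([ 0.0987, -0.001 ]), np.float64(0.0346), np.float64(0.0011))
```

View pics/g.png

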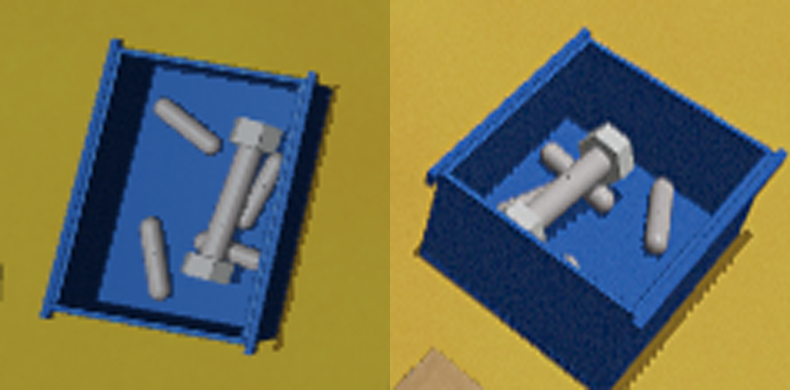

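The bolt lies in the bin at left (232,200) and right (570,180). The disc's top is at 34.6 mm, where seated is 34; the same method read 40.7 against 40 before. Its centre is at x = 98.7 mm and the keeper travel is 0.033, so the weight is flat and home. The arm is clear, so I'm handing in.

```bash
python3 -c "
from cell import arm
print(arm.finish_job())"
```

```text
the job is handed in; nothing more can be done
None
```

The job is handed in: the bolt is in the blue bin, and the brass weight lies flat in its pocket with the keeper pressing on it; the arm never went near the terminal, spanner or carton, though I did not measure them again, and no verdict came back.

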